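# Shut and clamp the guard window of a circuit-board engraver

### The job

Make the circuit-board engraver safe to run: slide its orange guard window along the tracks until it is fully shut, then turn the red clamp knob on the window clockwise until it is tight, with its bar lying along the tracks, so that the window cannot slide. Leave everything else on the bench and on the machine where it is.

Things in the scene. Friction and masses are not known exactly. Their poses are not given: they have to be found in the camera images.
- engraver: Circuit-board engraver, fixed, standing askew: white cabinet 360 deep, 460 wide, 240 high. Origin: centre of its underside; x to its back, y to its left (seen facing its front), z up. Upright skirt 95 high in front; above it a front of orange panes slopes back at 30 degrees from level up to the flat top. Aluminium tracks run along y at the slope's bottom and top. Right pane fixed, left one slides.
- window (a joint): Travel (m) of the sliding guard window, a dark-framed orange pane 225 wide (y), 233 up the slope, 0.5 to 1 kg: 0 = fully shut against its left-hand stop, growing as it slides to the engraver's right (-y) over the fixed pane, end stop 0.18. Takes about 3 N plus 12 N per m/s; stays where it is left. With the clamp knob tight it is held.
- window_handle (a point): Middle of the bar of the window's aluminium bow handle, on its left-hand stile. Axes move with the window: x up the slope along the bar, y along the tracks to the left (shutting), z square out of the pane (30 degrees from vertical, leaning to its front). Bar 118 long (x), 14 wide (y), 12 thick (z), its middle 36 above the pane; 26 free under it; a leg 52 either side of the middle.
- clamp (a joint): Angle (rad) of the red clamp knob: 0 = loose, bar pointing up the slope; grows clockwise as seen facing the pane; 1.57 = tight at its end stop, bar level along the tracks. From about 0.9 on it presses a hidden brake shoe on the track edge, which then holds the window. Turning takes about 0.12 N m, rising to 0.25 near the stop; it stays where it is left.
- clamp_grip (a point): Middle of the clamp knob's red bar, on the knob's axis, on the window's lower rail: 114 down the slope and 153 to the right of window_handle, moving with the window. Axes: z out along the knob's axis (30 degrees from vertical, leaning to its front), x along the bar, turning with it. Bar 64 long (x), 14 wide (y), 20 thick (z), its middle 36 above the pane, 22 free under its ends; hub 24 across.
- brush: Bystander: a hand brush about 170 long with a light handle, lying on the table in front to the right; origin centre of its underside. Leave it where it is.
- tape: Bystander: a roll of black tape, 96 across, 19 high, lying flat on the engraver's flat top; origin centre of its underside. Leave it where it is.
- rotary_tool: Bystander: a grey hand-held rotary tool about 195 long, 36 thick, lying on the table in front of the engraver; origin under its middle, x towards its brass collet. Leave it where it is.
- blanks: Bystander: a stack of copper-clad board blanks, 75 x 100, 16 high, on the table in front of the engraver; origin centre of its underside. Leave it where it is.
- tool_case: Bystander: a closed red plastic tool case, 130 x 240 and 78 high, on the table to the right; origin centre of its underside. Leave it where it is.
- parcel: Bystander: a cardboard parcel with an orange band, 150 x 200 and 85 high, on the table to the left; origin centre of its underside. Leave it where it is.
- reel: Bystander: a black reel of blue filament lying flat, 124 across, 55 high, on the table to the left; origin centre of its underside. Leave it where it is.

How it is judged:
On the way, in this order (a step that is already met when the one before it is completed fails the run):
1. the guard window is fully shut (within 5 mm) (value of joint window below 0.005 m), for 0.2 s.
2. with the window shut, the clamp knob is turned tight (past 1.3 rad) (value of joint window below 0.005 m and value of joint clamp above 1.3 rad), for 0.2 s.
At the end, for the whole second after the job is handed in: The guard window is shut to within 5 mm of its stop and the clamp knob is turned to beyond 1.3 rad (its end stop is at 1.57) (all of step 2); the robot touches nothing.
It fails at once if the roll of tape lying on the engraver is pushed more than 30 mm (distance of tape from where it was at the start of the episode above 0.03 m).
It fails at once if the rotary tool, the brush or the blanks in front are pushed more than 30 mm (distance of any of rotary_tool, brush, blanks from where it was at the start of the episode above 0.03 m).
It fails at once if the tool case, the parcel or the reel is pushed more than 30 mm (distance of any of tool_case, parcel, reel from where it was at the start of the episode above 0.03 m).
It also fails if it takes over 43 s, if anything falls off the work surface, if the arm or the gripper's body presses on something with over 40 N, if the wrist force passes 120 N, or if a joint passes its speed limit or range.

### The arm

A 6-joint arm with a two-finger parallel gripper is mounted at the origin on the work surface. World frame = base frame: x ahead of the robot, y to its left, z up, the work surface at z = 0. Lengths are in m, angles in rad, forces in N, time in s.
With the tool pointing down it reaches from about 0.35 to 0.925 m from the base axis. Payload 6.4 kg.
Tool frame: the origin (TCP) lies midway between the tips of the shut fingers; the grasp point (between the pads) lies 19 mm behind it; z points along the fingers, y is the line along which they close (so a half turn about z gives the same grasp; the last joint's range is limited). The gripper opens to 94 mm and grips with 3 to 60 N. Pads are 16 mm wide; open, the fingers measure 119 mm over their backs; the gripper's body (75 mm by 177 mm) begins 78 mm behind the grasp point.
Start: joints at [-0.174, 0.245, 1.558, -0, 1.339, -0.174], TCP at [0.65, 0, 0.205] pointing down, gripper open.
Joint ranges: [-3.13, 3.13], [-1.02, 2.26], [0.13, 2.54], [-0.95, 4.09], [0.21, 2.88], [-2.74, 2.74]. Speed limits (rad/s): [2.57, 2.57, 3.14, 3.14, 3.14, 3.14].

### API

Orientations are given as [roll, pitch, yaw] about the fixed x, y, z axes, in that order (R = Rz(yaw) Ry(pitch) Rx(roll)).
In Python, from rig import move_ptp, servo_line, move_j, let_go, close_gripper, sleep, inverse_kinematics, get_state, get_image, IKError, hand_in gives the robot as it stands. Calls block until the motion is done:
- move_ptp(position, orientation): joint-space move of the TCP to a pose.
- servo_line(position, frame=None, v=0.15, force_limit=None): straight line of the TCP; frame=None keeps the orientation; v is the mean speed in m/s. With force_limit (N) it stops when the force on the tool has changed by that much, and returns True; else False.
- move_j(angles): joint-space move.
- let_go() and close_gripper(effort=None): open the fingers fully, or close them until they stop; effort is the grip in N (None keeps the last).
- sleep(seconds).
- inverse_kinematics(position, orientation): joint angles nearest the present ones, or None.
- get_state(): the state.
- get_image(name): name is "scene" or "side" or "wrist"; returns a dict with "image" (420x560x3 uint8, red, green, blue), "camera_matrix" (3x3 intrinsics, pixels), "cam_to_world" (4x4, takes a point from camera to world coordinates). Camera axes: x right, y up, looking along -z (the intrinsics and any distortion apply to the point x, -y, -z); pixel columns grow to the right and rows downward; lengths in m; the calibration is good to about 2 mm. The wrist camera is an equidistant fisheye: a pixel r from the principal point sees the ray r / f radians off the axis. A picture is of the moment at which its call begins. There is no depth.
A pose or a line that the arm cannot do raises IKError and nothing moves.
- hand_in(): hands the job in; it is judged then, once.
The state is a dict: "time_s": time; "joint_pos": joint angles; "qd": joint speeds; "joint_torque": joint torques, N m; "eef_pos": TCP position; "eef_rot": TCP orientation; "contact_force": force on the tool from outside, world axes, zero at the start; "wrist_torque": the same for the moment, N m; "grip_width": finger opening in m; "grip_force": force on a finger pad.
Only numpy, scipy, OpenCV 4.12 (cv2) and the standard library are available. Lean on these libraries where they do the work, as an engineer would, in place of code of your own. Each camera call takes 0.05 s, during which the arm holds its last target. There are 200 camera calls.

## Working session

There is one attempt and no reset: what is moved stays moved. The work goes in short steps, each a Python script; the robot and the scene stay as the last script left them, time stands still between calls to the robot, and variables do not carry over. Pictures are saved under pics/ and viewed, at most 12 in all, crops included, and the job is handed in when it is done.

```bash
mkdir -p pics; python3 - <<'E'
from rig import *
import cv2,numpy as np
for n in ["scene","side"]:
    d=get_image(n); cv2.imwrite(f"pics/{n}0.png",d["image"][...,::-1]); np.savez(f"pics/{n}0.npz",**d)
    print(n,d["camera_matrix"].tolist(),d["cam_to_world"].round(3).tolist(), [k for k in d])
print(get_state()["time_s"])
E
```

```text
scene [[447.0742003080636, 0.0, 274.4071341467598], [0.0, 447.0742003080636, 207.8560084629616], [0.0, 0.0, 1.0]] [[-0.58, -0.686, 0.438, 1.107], [0.814, -0.484, 0.32, 0.386], [-0.008, 0.543, 0.84, 1.221], [0.0, 0.0, 0.0, 1.0]] ['image', 'camera_matrix', 'cam_to_world']
side [[388.33909119232646, 0.0, 274.72432695908526], [0.0, 388.33909119232646, 200.8915268509662], [0.0, 0.0, 1.0]] [[0.794, 0.384, -0.471, -0.117], [-0.608, 0.518, -0.602, -0.839], [0.013, 0.765, 0.644, 1.048], [0.0, 0.0, 0.0, 1.0]] ['image', 'camera_matrix', 'cam_to_world']
0.1
```

View pics/scene0.png

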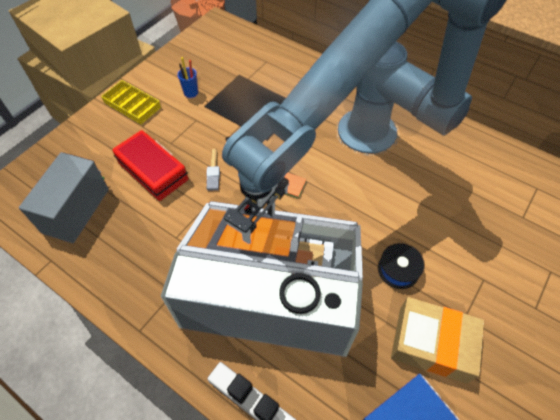

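View pics/side0.png

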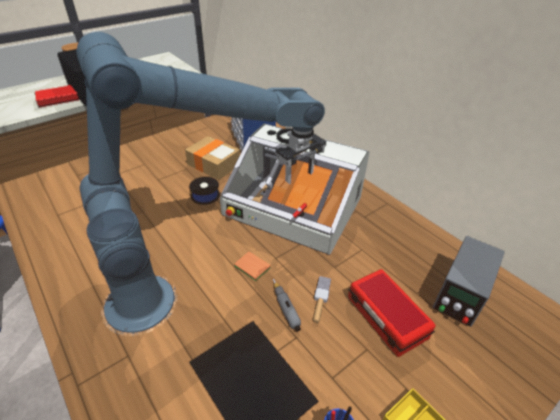

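The window stands partly open. In the side view the red knob is at about (299,211), and the handle, near (268,183), is partly hidden by the gripper. Next I'll look closer, using a crop and the wrist camera.

```bash
python3 - <<'E'
from rig import *
import cv2,numpy as np
s=cv2.imread("pics/side0.png")[115:255,205:385]; s=cv2.resize(s,None,fx=3.3,fy=3.3,interpolation=cv2.INTER_CUBIC)
d=get_image("wrist"); np.savez("pics/wrist0.npz",**d)
cv2.imwrite("pics/sidecrop.png",s); cv2.imwrite("pics/wrist0.png",d["image"][...,::-1])
print(d["camera_matrix"].tolist(),d["cam_to_world"].round(3).tolist())
E
```

```text
[[325.19226210127806, 0.0, 276.4552785664946], [0.0, 325.19226210127806, 206.9686059440748], [0.0, 0.0, 1.0]] [[1.0, -0.0, 0.001, 0.65], [-0.0, 0.966, 0.258, 0.075], [-0.001, -0.258, 0.966, 0.383], [0.0, 0.0, 0.0, 1.0]]
```

View pics/sidecrop.png

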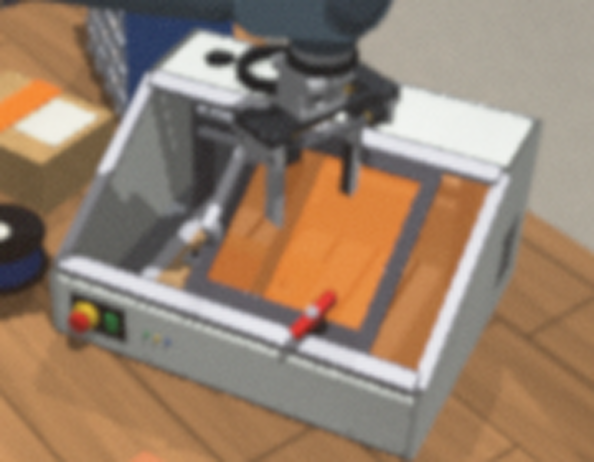

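View pics/wrist0.png

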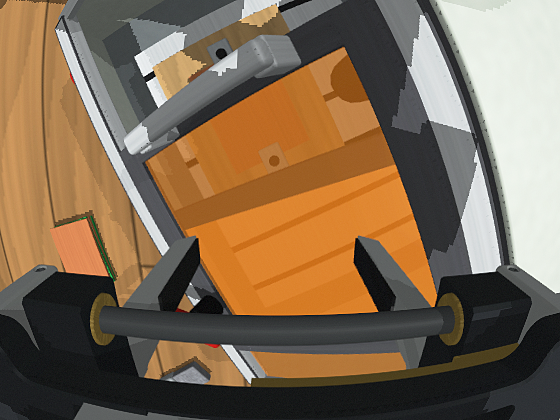

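The wrist view shows the handle bar running from about (133,145) to (290,45). Its axis, which points up the slope, is yawed to roughly 30°. The red knob is hidden at about (215,340). The side crop gives the cabinet corners, so I'll cast those.

```bash
cat > h.py <<'E'
import numpy as np,cv2
from scipy.spatial.transform import Rotation as R
def ray(d,uv,fish=False):
    K=d["camera_matrix"];x=(uv[0]-K[0,2])/K[0,0];y=(uv[1]-K[1,2])/K[1,1]
    if fish:
        r=np.hypot(x,y); s=np.sin(r)/max(r,1e-9); v=np.array([x*s,-y*s,-np.cos(r)])
    else: v=np.array([x,-y,-1.])
    v=d["cam_to_world"][:3,:3]@v
    return d["cam_to_world"][:3,3],v/np.linalg.norm(v)
def plane(d,uv,z,fish=False):
    o,v=ray(d,uv,fish); return o+v*(z-o[2])/v[2]
def tri(rays):
    A=sum(np.eye(3)-np.outer(v,v) for o,v in rays);b=sum((np.eye(3)-np.outer(v,v))@o for o,v in rays)
    p=np.linalg.solve(A,b); return p,[np.linalg.norm(np.cross(p-o,v)) for o,v in rays]
E
python3 - <<'E'
from h import *
s=np.load("pics/side0.npz");w=np.load("pics/wrist0.npz");c=np.load("pics/scene0.npz")
P={}
for n,uv,z in [("FL",(65,264),.095),("FR",(420,387),.095),("FRbase",(412,458),0),("TL",(150,80),.24),("TR",(505,173),.24),("BR",(540,122),.24)]:
    P[n]=plane(s,(205+uv[0]/3.3,115+uv[1]/3.3),z);print(n,P[n].round(3))
for a,b in [("FL","FR"),("TL","TR")]:
    e=P[a]-P[b];print(np.linalg.norm(e),np.degrees(np.arctan2(-e[0],e[1])))
for n,uv in [("TL",(356,262)),("TR",(183,252)),("BL",(354,319)),("BR",(167,292))]: print("scene",n,plane(c,uv,.24).round(3))
for z in (.2,.23): print([plane(w,p,z,True).round(3).tolist() for p in [(133,145),(210,95),(290,45)]])
print("knob",[plane(s,(205+p[0]/3.3,115+p[1]/3.3),.145).round(3) for p in [(295,333),(332,296),(312,314)]])
E
```

```text
FL [0.446 0.195 0.095]
FR [ 0.638 -0.203  0.095]
FRbase [ 0.63  -0.214  0.   ]
TL [0.628 0.275 0.24 ]
TR [ 0.83  -0.114  0.24 ]
BR [ 0.939 -0.067  0.24 ]
0.44146199280339626 25.78619544580212
0.43896211852178507 27.47793568728439
scene TL [0.609 0.263 0.24 ]
scene TR [ 0.83  -0.097  0.24 ]
scene BL [0.734 0.33  0.24 ]
scene BR [ 0.93  -0.058  0.24 ]
[[0.564, 0.064, 0.2], [0.612, 0.091, 0.2], [0.657, 0.119, 0.2]]
[[0.578, 0.066, 0.23], [0.618, 0.088, 0.23], [0.656, 0.112, 0.23]]
knob [array([ 0.549, -0.1  ,  0.145]), array([ 0.62 , -0.078,  0.145]), array([ 0.583, -0.087,  0.145])]
```

```bash
cat >> h.py <<'E'
def frames(yaw):
    xe=np.array([np.cos(yaw),np.sin(yaw),0]);ye=np.array([-xe[1],xe[0],0]);z=np.array([0,0,1.])
    s=np.cos(np.pi/6)*xe+.5*z; n=-.5*xe+np.cos(np.pi/6)*z
    return s,ye,n
def ori(yaw,sx):   # tool z=-n, tool x = sx*(up slope)
    s,y,n=frames(yaw); x=sx*s; return R.from_matrix(np.c_[x,np.cross(-n,x),-n]).as_euler("xyz")
E
python3 - <<'E'
from h import *
from rig import *
st=get_state();print(st["eef_rot"],R.from_euler("xyz",st["eef_rot"]).as_matrix().round(2).tolist())
yaw=np.radians(27.5);s,y,n=frames(yaw)
h=np.array([.614,.089,.21]);k=h-.114*s-.153*y;v=(h+k)/2
for sx in (1,-1):
    o=ori(yaw,sx)
    for p in (v+.15*n,h-.019*n+.1*n,h-.019*n,h-.019*n+.15*y,k+.15*y-.019*n):
        q=inverse_kinematics(p,o); print(sx,None if q is None else np.round(q,2))
E
```

```text
[-3.14012190e+00 -2.81458822e-04  1.57084501e+00] [[-0.0, 1.0, -0.0], [1.0, 0.0, 0.0], [0.0, -0.0, -1.0]]
1 [-0.51 -0.36  2.02  0.46  1.22  0.48]
1 [-0.24 -0.27  2.    0.39  1.04  0.72]
1 [-0.17 -0.06  1.98  0.42  0.84  0.7 ]
1 [ 0.11 -0.17  2.08  0.26  0.76  1.05]
1 [-0.32 -0.21  2.23  0.52  0.81  0.47]
-1 [-0.51 -0.36  2.02  0.46  1.22 -2.66]
-1 [-0.24 -0.27  2.    0.39  1.04 -2.43]
-1 [-0.17 -0.06  1.98  0.42  0.84 -2.44]
-1 [ 0.11 -0.17  2.08  0.26  0.76 -2.09]
-1 [-0.32 -0.21  2.23  0.52  0.81 -2.68]
```

```bash
python3 - <<'E'
from h import *
from rig import *
yaw=np.radians(27.5);s,y,n=frames(yaw)
h=np.array([.614,.089,.21]);k=h-.114*s-.153*y;v=(h+k)/2
servo_line([.62,-.02,.30],v=.2)
o=ori(yaw,1)
move_ptp(v+.15*n-.02*s,o)
for i in (1,2):
    d=get_image("wrist");np.savez(f"pics/w{i}.npz",**d);cv2.imwrite(f"pics/w{i}.png",d["image"][...,::-1])
    if i==1: move_ptp(v+.15*n+.08*y-.02*s,o)
cv2.imwrite("pics/w12.png",cv2.resize(np.hstack([cv2.imread(f"pics/w{i}.png") for i in (1,2)]),(800,300)))
d=get_image("side");np.savez("pics/side1.npz",**d);cv2.imwrite("pics/side1.png",d["image"][...,::-1])
st=get_state();print(st["time_s"],st["eef_pos"],st["joint_pos"])
E
```

```text
2.05 [0.48757917 0.02656573 0.30174371] [-0.41766695 -0.54632044  2.15530925  0.4293529   1.21960324  0.58651339]
```

View pics/w1.png

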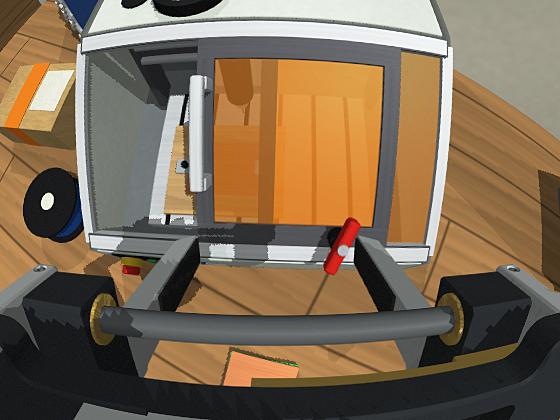

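View pics/w2.png

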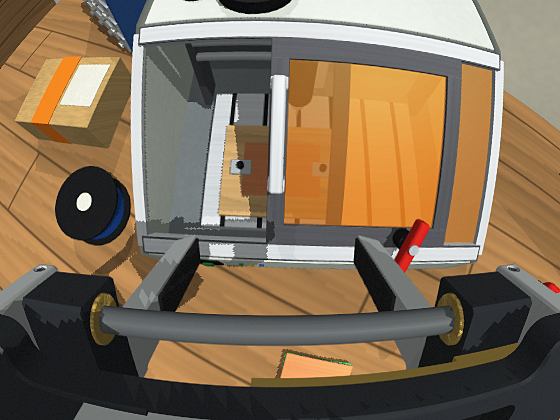

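Both wrist views show the handle bar: w1 from (201,76) to (198,191), and w2 from (280,76) to (277,192). The knob bar in w1 runs from (330,270) to (352,222), so it seems already turned slightly clockwise.

```bash
python3 - <<'E'
from h import *
w1=np.load("pics/w1.npz");w2=np.load("pics/w2.npz");sd=np.load("pics/side1.npz")
yaw=np.radians(27.5);s,y,n=frames(yaw)
T=[]
for a,b in [((201,76),(280,76)),((198,191),(277,192))]:
    p,e=tri([ray(w1,a,1),ray(w2,b,1)]);T.append(p);print("handle end",p.round(4),np.round(e,4))
d=T[0]-T[1];print("bar len",np.linalg.norm(d),"dir",d/np.linalg.norm(d),"yaw",np.degrees(np.arctan2(d[1],d[0])),"mid",(T[0]+T[1])/2)
def red(d,roi):
    hsv=cv2.cvtColor(d["image"],cv2.COLOR_RGB2HSV);m=cv2.inRange(hsv,(0,190,90),(5,255,255))|cv2.inRange(hsv,(172,190,90),(180,255,255))
    z=np.zeros_like(m);x0,y0,x1,y1=roi;z[y0:y1,x0:x1]=m[y0:y1,x0:x1]
    c=max(cv2.findContours(z,0,2)[0],key=cv2.contourArea);r=cv2.minAreaRect(c);b=cv2.boxPoints(r)
    b=b[np.argsort(b[:,1])];return r,b[:2].mean(0),b[2:].mean(0)
K=[red(w1,(300,200,380,290)),red(sd,(280,180,330,240))]
for r in K: print(r)
K2=red(w2,(380,205,440,280));print(K2)
for i in (1,2):
    print(["%s"%np.round(x,4) for x in tri([ray(w1,K[0][i],1),ray(sd,K[1][i])])])
pc,e=tri([ray(w1,(K[0][1]+K[0][2])/2,1),ray(sd,(K[1][1]+K[1][2])/2)]);print("knob",pc,e)
h=(T[0]+T[1])/2-.006*n
print("pred knob from handle",h-.114*s-.153*y)
# track edges for yaw: w1 top edge of front strip, top track line
for z,a,b in [(.24,(80,50),(447,52))]: 
    A,B=plane(w1,a,z,1),plane(w1,b,z,1);e=A-B;print(A,B,np.linalg.norm(e),np.degrees(np.arctan2(-e[0],e[1])))
# knob angle in pane
o0=pc
E=[]
for i in (1,2):
    o,v=ray(w1,K[0][i],1);E.append(o+v*np.dot(pc-o,n)/np.dot(v,n))
e=E[0]-E[1];print("knob ang cw",np.degrees(np.arctan2(-(e@y),e@s)),np.linalg.norm(e))
E
```

```text
handle end [0.6518 0.1098 0.2285] [0.0002 0.0002]
handle end [0.5536 0.0615 0.1824] [0.0002 0.0002]
bar len 0.1187965031919583 dir [0.82708767 0.40636639 0.3883199 ] yaw 26.165903067290913 mid [0.60271397 0.08567444 0.2054174 ]
(((341.027587890625, 246.0382537841797), (15.354413986206055, 59.94126510620117), 27.64597511291504), array([354.93417, 219.48932], dtype=float32), array([327.121 , 272.5872], dtype=float32))
(((303.1922607421875, 205.46153259277344), (2.4961509704589844, 4.437601566314697), 33.690067291259766), array([304.42303, 203.61537], dtype=float32), array([301.9615, 207.3077], dtype=float32))
(((410.88873291015625, 244.53115844726562), (15.906253814697266, 52.893741607666016), 29.357755661010742), array([423.8546 , 221.48071], dtype=float32), array([397.92285, 267.5816 ], dtype=float32))
['[ 0.6017 -0.093   0.1708]', '[0.0024 0.0024]']
['[ 0.5559 -0.1015  0.179 ]', '[0.0182 0.0182]']
knob [ 0.57907426 -0.09687547  0.1729274 ] [np.float64(0.008221079003783032), np.float64(0.008221079003782952)]
pred knob from handle [ 0.58845072 -0.09423998  0.14322125]
[0.62605807 0.27767272 0.24      ] [ 0.81630989 -0.11293474  0.24      ] 0.434476631116085 25.969163529416377
knob ang cw 23.36260329193256 0.06294844247059536
```

```bash
python3 - <<'E'
from h import *
from rig import *
yaw=np.radians(26.3);s,y,n=frames(yaw);o=ori(yaw,1)
h=np.array([.6027,.0857,.2054])-.006*n
move_ptp(h+.06*n,o)
print("hit",servo_line(h-.016*n,o,v=.08,force_limit=10))
close_gripper(15)
st=get_state();print(st["grip_width"],st["grip_force"],st["contact_force"])
p0=np.array(st["eef_pos"])
print("stop",servo_line(p0+.20*y,v=.07,force_limit=15))
st=get_state();p=np.array(st["eef_pos"])-p0;print(p@y,p@s,p@n,st["contact_force"],st["grip_width"],st["time_s"])
d=get_image("wrist");np.savez("pics/w3.npz",**d);cv2.imwrite("pics/w3.png",d["image"][...,::-1])
E
```

```text
hit False
0.013944343290795667 15.002683997154236 [-1.56103951  2.12385924  0.66208628]
stop True
0.05824023803077999 0.000643133679605874 -0.00033651129205059004 [-1.17148273  3.07794394  2.72536166] 0.013912979554276424 6.075
```

View pics/w3.png

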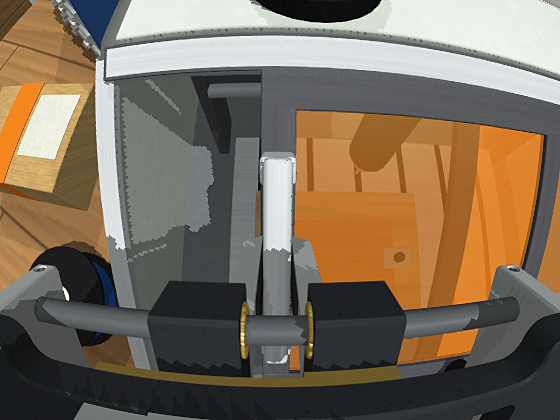

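The window moved 58 mm and still has a gap of about 100 mm to the left wall. The force limit tripped early and the residual force is small, so I'll continue.

```bash
python3 - <<'E'
from h import *
from rig import *
yaw=np.radians(26.3);s,y,n=frames(yaw)
for i in range(6):
    p0=np.array(get_state()["eef_pos"])
    r=servo_line(p0+.15*y,v=.06,force_limit=25)
    st=get_state();p=np.array(st["eef_pos"])-p0;f=np.array(st["contact_force"]);print(r,p@y,p@s,p@n,[f@a for a in (y,s,n)],st["grip_width"],st["time_s"])
    if p@y<.004: break
d=get_image("wrist");np.savez("pics/w4.npz",**d);cv2.imwrite("pics/w4.png",d["image"][...,::-1])
E
```

```text
True 0.09781274361769965 0.0011461538048554386 -0.000662080841975659 [np.float64(-8.047048916930319), np.float64(0.7244568934911321), np.float64(-0.2641451145424752)] 0.013625694695423686 7.725
True 0.036090703385654406 -0.00020587141080367699 -0.0012058725700052788 [np.float64(-30.264524958025472), np.float64(-1.8915506274472826), np.float64(-1.7401013950542736)] 0.08667375892201658 8.8083
True -0.000564184563730973 -0.00020395421644880447 -0.0007815684022504096 [np.float64(-31.13142787111541), np.float64(-2.5935994701703313), np.float64(-0.1826405886299214)] 0.08689578864938358 9.4083
```

View pics/w4.png

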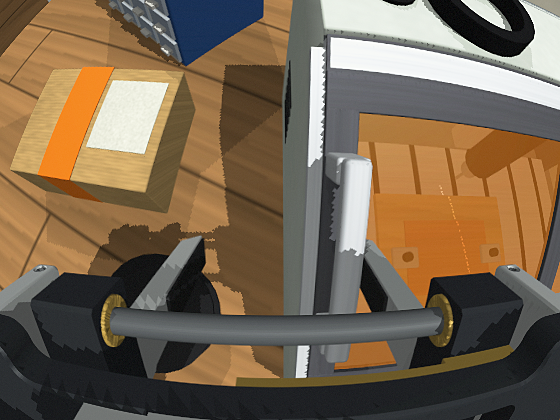

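The window is against its left-hand stop after about 156 mm of travel. The second push only spread the fingers. I'll re-centre, open, back out and look at the knob.

```bash
python3 - <<'E'
from h import *
from rig import *
yaw=np.radians(26.3);s,y,n=frames(yaw);o=ori(yaw,1)
p0=np.array(get_state()["eef_pos"])
servo_line(p0-.036*y,v=.08); let_go()
servo_line(p0-.036*y+.09*n,v=.15)
h=np.array([.6027,.0857,.2054])-.006*n
k=h+.003*y-.114*s
print("k",k)
for i,(a,b) in enumerate([(-.07,-.02),(-.07,.05)]):
    move_ptp(k+.11*n+a*s+b*y,o)
    d=get_image("wrist");np.savez(f"pics/k{i}.npz",**d);cv2.imwrite(f"pics/k{i}.png",d["image"][...,::-1])
st=get_state();print(st["time_s"])
cv2.imwrite("pics/k01.png",cv2.resize(np.hstack([cv2.imread(f"pics/k{i}.png")for i in (0,1)]),(800,300)))
E
```

```text
k [0.51555292 0.04597563 0.14320385]
13.6167
```

View pics/k01.png

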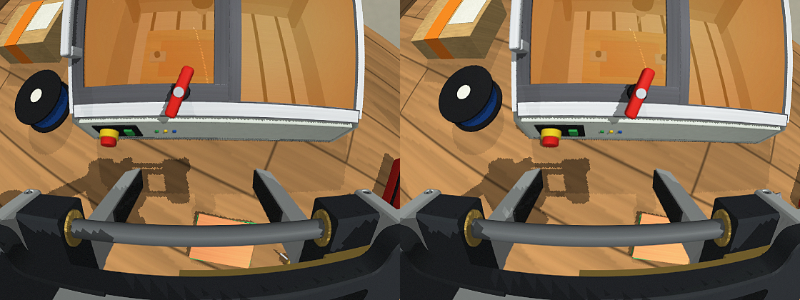

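The window is shut, with the handle at the left edge and a frame overlapping the fixed pane. The knob is clear in both views, with its white cap at about (252,129) and (337,129).

```bash
python3 - <<'E'
from h import *
yaw=np.radians(26.3);s,y,n=frames(yaw)
D=[np.load(f"pics/k{i}.npz") for i in (0,1)]
out=[]
for d,roi in zip(D,[(215,75,290,180),(295,75,375,180)]):
    hsv=cv2.cvtColor(d["image"],cv2.COLOR_RGB2HSV);x0,y0,x1,y1=roi
    m=cv2.inRange(hsv,(0,180,80),(5,255,255))|cv2.inRange(hsv,(172,180,80),(180,255,255))
    q=np.zeros_like(m);q[y0:y1,x0:x1]=m[y0:y1,x0:x1];q=cv2.morphologyEx(q,cv2.MORPH_CLOSE,np.ones((9,9)))
    c=max(cv2.findContours(q,0,2)[0],key=cv2.contourArea);b=cv2.boxPoints(cv2.minAreaRect(c));b=b[np.argsort(b[:,1])]
    cap=cv2.inRange(hsv,(0,0,150),(180,60,255));z=np.zeros_like(cap);cv2.fillPoly(z,[cv2.convexHull(c)],255);cap&=z
    M=cv2.moments(cap,True)
    out.append((b[:2].mean(0),b[2:].mean(0),np.array([M["m10"]/M["m00"],M["m01"]/M["m00"]])));print(out[-1],cv2.minAreaRect(c),M["m00"])
T=[tri([ray(D[j],out[j][i],1) for j in (0,1)]) for i in range(3)]
for t in T: print(t[0].round(4),np.round(t[1],4))
e=T[0][0]-T[1][0];print("len",np.linalg.norm(e),"cw deg",np.degrees(np.arctan2(-(e@y),e@s)),"normal",e@n)
k=np.array([.51555,.04598,.1432])
for t in T: print("rel pred (s,y,n)",[(t[0]-k)@a for a in (s,y,n)])
E
```

```text
(array([264.84326 ,  93.155075], dtype=float32), array([236.26071, 163.51216], dtype=float32), array([249.62209302, 129.02325581])) ((250.55198669433594, 128.3336181640625), (17.19753646850586, 75.9413070678711), 22.109447479248047) 172.0
(array([349.46805,  95.62108], dtype=float32), array([320.34634, 164.4542 ], dtype=float32), array([337.10982659, 130.94797688])) ((334.9071960449219, 130.0376434326172), (18.20681381225586, 74.74004364013672), 22.932100296020508) 173.0
[0.5369 0.0451 0.1695] [0.0003 0.0003]
[0.4788 0.0435 0.1421] [0.0001 0.0001]
[0.5036 0.042  0.1629] [0. 0.]
len 0.06428882911877931 cw deg 22.25909657784245 normal -0.0026247663349115227
rel pred (s,y,n) [np.float64(0.029425054107246423), np.float64(-0.010309129936526086), np.float64(0.01342823842537714)]
rel pred (s,y,n) [np.float64(-0.030023386232293475), np.float64(0.01402288790718935), np.float64(0.01605300476028866)]
rel pred (s,y,n) [np.float64(-0.0009239630677816291), np.float64(0.0017419316905727966), np.float64(0.023281569612666357)]
```

```bash
python3 - <<'E'
from h import *
from rig import *
yaw=np.radians(26.3);s,y,n=frames(yaw)
a=np.radians(22.3)
M=R.from_euler("xyz",ori(yaw,1))*R.from_euler("z",a);o=M.as_euler("xyz")
k=np.array([.51555,.04598,.1432])+.0018*y-.0005*s
move_ptp(k+.07*n,o)
print("hit",servo_line(k-.002*n,v=.06,force_limit=10))
close_gripper(45)
st=get_state();print(st["grip_width"],st["grip_force"],st["contact_force"],st["wrist_torque"],st["time_s"])
if st["grip_width"]<.018:
    q=np.array(st["joint_pos"]);
    R0=R.from_euler("xyz",st["eef_rot"])
    for ang in list(range(10,61,10))+[66,69]:
        q2=q.copy();q2[5]+=np.radians(ang);move_j(q2)
        st=get_state();print(ang,np.degrees((R0.inv()*R.from_euler("xyz",st["eef_rot"])).as_rotvec()).round(1),-M.as_matrix()[:,2]@st["wrist_torque"],np.linalg.norm(st["contact_force"]),st["grip_width"])
    print(st["time_s"])
E
```

```text
hit False
0.021665715817135892 45.00054895877838 [0.21407039 0.6736406  0.28597081] [0.19519706 0.22522031 0.05215111] 16.6167
```

```bash
python3 - <<'E'
from h import *
from rig import *
d=get_image("wrist");np.savez("pics/g.npz",**d)
cv2.imwrite("pics/g.png",cv2.resize(d["image"][180:400,150:400,::-1],None,fx=2.7,fy=2.7,interpolation=cv2.INTER_CUBIC))
st=get_state();print(st["eef_pos"],st["grip_width"],st["wrist_torque"])
E
```

```text
[0.51527042 0.04796826 0.14125051] 0.02231293632741087 [0.22163984 0.23756716 0.03400993]
```

View pics/g.png

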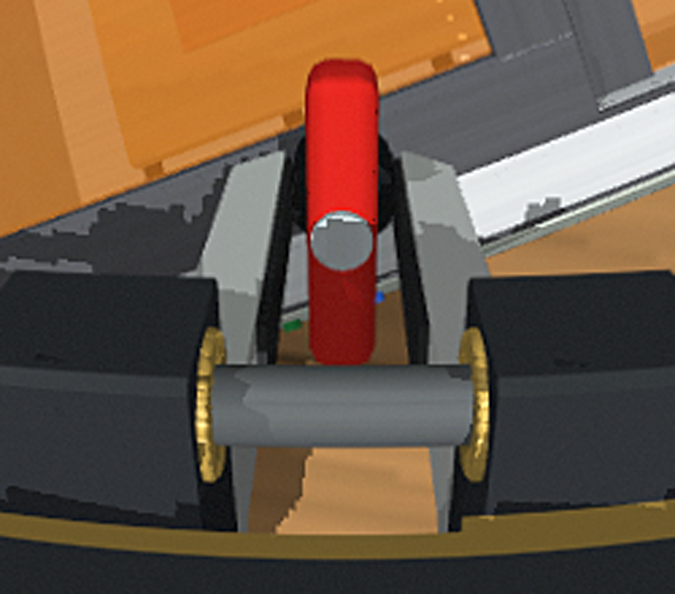

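The fingers closed on the wider black hub just under the bar. The bar itself is well aligned. I'll raise in small steps until they close on the bar.

```bash
python3 - <<'E'
from h import *
from rig import *
yaw=np.radians(26.3);s,y,n=frames(yaw)
k=np.array(get_state()["eef_pos"])
for dz in (.005,.008,.011):
    let_go(); servo_line(k+dz*n,v=.05); close_gripper(45)
    st=get_state();print(dz,st["grip_width"],st["grip_force"],st["contact_force"],st["time_s"])
    if st["grip_width"]<.017: break
if st["grip_width"]<.017:
    q=np.array(st["joint_pos"]);R0=R.from_euler("xyz",st["eef_rot"])
    for ang in (12,24,36,48,58,66,69):
        q2=q.copy();q2[5]+=np.radians(ang);move_j(q2)
        st=get_state();print(ang,np.degrees((R0.inv()*R.from_euler("xyz",st["eef_rot"])).as_rotvec()).round(1),n@np.array(st["wrist_torque"]),np.linalg.norm(st["contact_force"]),st["grip_width"])
        if st["grip_width"]>.019: break
    print(st["time_s"])
E
```

```text
0.005 0.01333437082116912 87.07290977239609 [-7.90818792 -5.421659    9.28439331] 19.3
12 [-0.  -0.  11.8] -0.21954111543616467 7.062979153109805 0.013462527555748293
24 [-0.  -0.  23.8] -0.17328387166388345 6.733797767122575 0.013449854967620242
36 [-0.  -0.  35.8] -0.1845777127614241 7.355985614892288 0.013656392304814493
48 [-0.  -0.  47.8] -0.17584560278618497 7.418225259009642 0.013548802874139664
58 [-0.  -0.  57.8] -0.13937496067169688 6.422100561515899 0.013736046225451003
66 [-0.  -0.  65.7] -0.1413764921349203 7.190799202003367 0.013753616041608
69 [-0.  -0.  68.7] 0.024972462123535516 6.015493780419138 0.013734934670406568
21.3667
```

```bash
python3 - <<'E'
from h import *
from rig import *
yaw=np.radians(26.3);s,y,n=frames(yaw)
let_go(); p=np.array(get_state()["eef_pos"])
servo_line(p+.12*n,v=.12)
move_ptp(p+.14*n-.07*s+.03*y,ori(yaw,1))
d=get_image("wrist");np.savez("pics/f.npz",**d);cv2.imwrite("pics/f.png",d["image"][...,::-1])
print(get_state()["time_s"])
E
```

```text
25.3417
```

View pics/f.png

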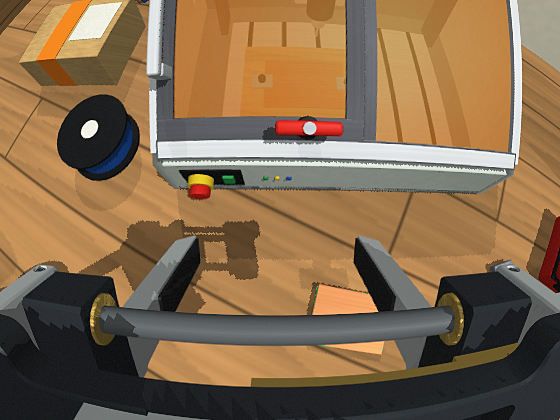

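The knob bar lies level along the tracks, from (275,128) to (343,128), and the window frame meets the left-hand track end. A quick check that the window hasn't shifted, then I'll hand in.

```bash
python3 - <<'E'
from h import *
from rig import *
yaw=np.radians(26.3);s,y,n=frames(yaw);c=np.array([.5036,.042,.1629])
d=np.load("pics/f.npz");o,v=ray(d,(309.5,128),1);p=o+v*((c-o)@n)/(v@n);dy=(p-c)@y
print("shift y,s",dy,(p-c)@s)
if abs(dy)<.004: print(hand_in())
E
```

```text
shift y,s -0.0011870607470566162 0.00021603164612177776
the job is handed in; nothing more can be done
None
```

The guard window is fully shut and the red clamp knob is tight with its bar along the tracks. My last check showed the window had shifted only about 1 mm since closing, and I handed the job in after about 25 s of the 43 s allowed; no verdict was returned.

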